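# Bring the next player her marbles

### The job

Use the scoop to take at least two marbles out of the wooden bank, tip them into the well of the carrying tray without spilling any, and put the scoop back in the bank. Then lift the tray by its handle, keeping it level so that the marbles stay in their well, and finish holding it out, still and level, centred over the dark ruled playmat with its underside 10 to 20 cm above the table: do not set it down or let go. Leave everything else on the table where it is.

Things in the scene. Friction and masses are not known exactly. Their poses are not given: they have to be found in the camera images.
- bank: the marble bank: a heavy wooden trough fixed to the table, open on top, 216 x 96 mm and 40 mm tall outside, 200 x 80 mm inside; walls 8 mm, inner floor 8 mm above the table. Origin under its centre, on the table; x runs along the trough from the end where the scoop stands to the end where the marbles lie, y across, z up
- scoop_grip (a point): grip point on the scoop's upright dark wooden handle, 52 mm behind the middle of the pan and 80 mm above its underside; the front lip is 87 mm ahead and 80 mm below. The handle is 18 mm thick (y), 20 mm deep, leans 15 degrees back and runs from 22 to 119 mm above the underside. x forward to the open lip, y across, z up
- scoop_pan (a point): middle of the scoop's pan, on its inner floor, 2.5 mm above its underside; same axes. The aluminium pan is 70 mm long (lip at x +35) and 74 mm wide outside (walls 2.5 mm); side walls 26 mm tall at the back, 14 mm near the lip, back wall 30 mm; the front is open, without a sill
- scoop: the scoop, about 90 g, standing loose on the trough floor, mouth towards the marbles; origin under the middle of its pan, same axes as scoop_pan
- marble0_center (a point): centre of marble 0 of three alike: milk-white glass ball, 20 mm across, 11 g, lying loose in the trough in front of the scoop; polished and slippery, it begins to roll on a slope of about 4 degrees
- marble1_center (a point): centre of marble 1 of three alike: milk-white glass ball, 20 mm across, 11 g, lying loose in the trough in front of the scoop; polished and slippery, it begins to roll on a slope of about 4 degrees
- marble2_center (a point): centre of marble 2 of three alike: milk-white glass ball, 20 mm across, 11 g, lying loose in the trough in front of the scoop; polished and slippery, it begins to roll on a slope of about 4 degrees
- tray_handle (a point): middle of the tray's handle bar, over the tray's centre, 101 mm above its underside. The bar runs along the tray's y, 18 mm wide (x), 22 mm tall, 160 mm long, on a post under each end, 126 mm free between them and 60 mm free beneath. Axes are those of the tray, z up
- tray_well (a point): middle of the floor of the tray's marble well, 54 mm from the tray's centre to the tray's -x, 8 mm above its underside; tray's axes. Flat floor: 36 mm to -x, 48 mm to +x, 60 mm to either y. The rim on the three outer sides is only 10 mm above the floor, sloping at 40 degrees; the cross-board under the handle (+x side) stands 22 mm above the floor
- tray: the wooden carrying tray, 220 (x) x 160 (y) mm, rim 18 mm and handle top 112 mm above its underside, about 0.45 kg, loose on the table, a boxed deck of cards fixed in its +x half, the empty marble well in its -x half. Origin under its centre
- seat: the next player's playmat, dark, 210 (x) x 160 (y) mm, 2 mm thick, ruled in white into four card places, two face-down cards on it, fixed to the table. Origin under its centre
- pawn: a turned dark wooden pawn, 28 mm across and 56 mm tall, standing on the playmat; origin under its centre
- phone: a black phone lying flat, 72 x 150 x 8 mm; origin under its centre
- mug: a white mug, 76 mm across and 88 mm tall, handle to its +y; origin under its centre
- dicecup: a dark brown dice cup, 70 mm across and 85 mm tall, mouth up; origin under its centre
- cardbox: a closed card box lying flat, 92 x 66 x 20 mm; origin under its centre
- chips: a stack of chips, 40 mm across and 40 mm tall; origin under its centre
Not all that is in view belongs to the job. What is shaped like the bank but pink is not meant.

How it is judged:
On the way, in this order (a step that is already met when the one before it is completed fails the run):
1. at least two marbles are in the scoop's pan, lifted clear above the bank ((distance between each of marble0_center, marble1_center and scoop_pan below 0.045 m or distance between each of marble0_center, marble2_center and scoop_pan below 0.045 m or distance between each of marble1_center, marble2_center and scoop_pan below 0.045 m) and height (world z) of scoop_pan above 0.06 m), for 0.2 s.
2. at least two marbles lie in the tray's well, the tray still standing on the table ((((distance between marble0_center and tray_well below 0.08 m and x of marble0_center in the frame of tray_well below 0.05 m and z of marble0_center in the frame of tray_well below 0.02 m) and (distance between marble1_center and tray_well below 0.08 m and x of marble1_center in the frame of tray_well below 0.05 m and z of marble1_center in the frame of tray_well below 0.02 m)) or ((distance between marble0_center and tray_well below 0.08 m and x of marble0_center in the frame of tray_well below 0.05 m and z of marble0_center in the frame of tray_well below 0.02 m) and (distance between marble2_center and tray_well below 0.08 m and x of marble2_center in the frame of tray_well below 0.05 m and z of marble2_center in the frame of tray_well below 0.02 m)) or ((distance between marble1_center and tray_well below 0.08 m and x of marble1_center in the frame of tray_well below 0.05 m and z of marble1_center in the frame of tray_well below 0.02 m) and (distance between marble2_center and tray_well below 0.08 m and x of marble2_center in the frame of tray_well below 0.05 m and z of marble2_center in the frame of tray_well below 0.02 m))) and height (world z) of tray below 0.01 m), for 0.2 s.
3. the scoop is back in the bank and let go (x of scoop_pan in the frame of bank between -0.085 and 0.085 m and y of scoop_pan in the frame of bank between -0.04 and 0.04 m and height (world z) of scoop_pan below 0.04 m and contact force between the fingers and scoop below 0.1 N), for 0.2 s.
4. the tray is lifted by its handle with at least two marbles in its well ((((distance between marble0_center and tray_well below 0.08 m and x of marble0_center in the frame of tray_well below 0.05 m and z of marble0_center in the frame of tray_well below 0.02 m) and (distance between marble1_center and tray_well below 0.08 m and x of marble1_center in the frame of tray_well below 0.05 m and z of marble1_center in the frame of tray_well below 0.02 m)) or ((distance between marble0_center and tray_well below 0.08 m and x of marble0_center in the frame of tray_well below 0.05 m and z of marble0_center in the frame of tray_well below 0.02 m) and (distance between marble2_center and tray_well below 0.08 m and x of marble2_center in the frame of tray_well below 0.05 m and z of marble2_center in the frame of tray_well below 0.02 m)) or ((distance between marble1_center and tray_well below 0.08 m and x of marble1_center in the frame of tray_well below 0.05 m and z of marble1_center in the frame of tray_well below 0.02 m) and (distance between marble2_center and tray_well below 0.08 m and x of marble2_center in the frame of tray_well below 0.05 m and z of marble2_center in the frame of tray_well below 0.02 m))) and height (world z) of tray above 0.06 m and contact force between the fingers and tray above 0.5 N and distance between the grasp point and tray_handle below 0.085 m), for 0.2 s.
At the end, for the whole second after the job is handed in: Gripper still holds the tray by its handle (over 1 N), centre within 60 mm of the playmat's, underside 80 to 220 mm above the table, tilt under 0.09 rad, slower than 30 mm/s; at least two marbles in its well, the others there or in the bank; scoop in the bank, let go (all of step 3 and horizontal distance between tray_handle and seat below 0.06 m and height (world z) of tray between 0.08 and 0.22 m and angle between tray's own z axis and vertical below 0.09 rad and linear speed of tray below 0.03 m/s and contact force between the fingers and tray above 1 N and distance between the grasp point and tray_handle below 0.085 m and (((distance between marble0_center and tray_well below 0.08 m and x of marble0_center in the frame of tray_well below 0.05 m and z of marble0_center in the frame of tray_well below 0.02 m) and (distance between marble1_center and tray_well below 0.08 m and x of marble1_center in the frame of tray_well below 0.05 m and z of marble1_center in the frame of tray_well below 0.02 m)) or ((distance between marble0_center and tray_well below 0.08 m and x of marble0_center in the frame of tray_well below 0.05 m and z of marble0_center in the frame of tray_well below 0.02 m) and (distance between marble2_center and tray_well below 0.08 m and x of marble2_center in the frame of tray_well below 0.05 m and z of marble2_center in the frame of tray_well below 0.02 m)) or ((distance between marble1_center and tray_well below 0.08 m and x of marble1_center in the frame of tray_well below 0.05 m and z of marble1_center in the frame of tray_well below 0.02 m) and (distance between marble2_center and tray_well below 0.08 m and x of marble2_center in the frame of tray_well below 0.05 m and z of marble2_center in the frame of tray_well below 0.02 m))) and ((distance between marble0_center and tray_well below 0.08 m and x of marble0_center in the frame of tray_well below 0.05 m and z of marble0_center in the frame of tray_well below 0.02 m) or (horizontal distance between marble0_center and bank below 0.105 m and height (world z) of marble0_center below 0.05 m)) and ((distance between marble1_center and tray_well below 0.08 m and x of marble1_center in the frame of tray_well below 0.05 m and z of marble1_center in the frame of tray_well below 0.02 m) or (horizontal distance between marble1_center and bank below 0.105 m and height (world z) of marble1_center below 0.05 m)) and ((distance between marble2_center and tray_well below 0.08 m and x of marble2_center in the frame of tray_well below 0.05 m and z of marble2_center in the frame of tray_well below 0.02 m) or (horizontal distance between marble2_center and bank below 0.105 m and height (world z) of marble2_center below 0.05 m))); the arm keeps its last pose, push and grip.
It fails at once if a marble is spilled onto the table (height (world z) of any of marble0_center, marble1_center, marble2_center below 0.015 m).
It fails at once if the tray is tipped by more than 0.3 rad (17 degrees) (angle between tray's own z axis and vertical above 0.3 rad).
It fails at once if a bystander is pushed more than 30 mm or knocked over (distance of any of pawn, phone, mug, dicecup, cardbox, chips from where it was at the start of the episode above 0.03 m or angle between any of pawn, phone, mug, dicecup, cardbox, chips's own z axis and vertical above 0.6 rad).
It also fails if it takes over 72 s, if anything falls off the work surface, if the arm or the gripper's body presses on something with over 40 N, if the wrist force passes 120 N, or if a joint passes its speed limit or range.

### The arm

A 6-joint arm with a two-finger parallel gripper is mounted at the origin on the work surface. World frame = base frame: x ahead of the robot, y to its left, z up, the work surface at z = 0. Lengths are in m, angles in rad, forces in N, time in s.
With the tool pointing down it reaches from about 0.4 to 0.925 m from the base axis. Payload 12.5 kg.
Tool frame: the origin (TCP) lies midway between the tips of the shut fingers; the grasp point (between the pads) lies 19 mm behind it; z points along the fingers, y is the direction in which the jaws open and shut (so a half turn about z gives the same grasp; the last joint's range is limited). The gripper opens to 95 mm and grips with 3 to 60 N. Pads are 20 mm wide; open, the fingers measure 119 mm over their backs; the gripper's body (75 mm by 180 mm) begins 59 mm behind the grasp point.
Start: joints at [1.072, 0.491, 1.559, -0, 1.092, -0.106], TCP at [0.239, 0.577, 0.215] pointing down, gripper open.
Joint ranges: [-3.1, 3.1], [-0.84, 2.19], [0.05, 2.79], [-1.13, 4.28], [0.06, 2.93], [-2.69, 2.69]. Speed limits (rad/s): [2.22, 2.22, 2.79, 3.14, 3.14, 3.14].

### API

Orientations are given as a rotation vector (axis times angle).
In Python, from station import state, get_image, hand_in, find_in, trace gives the robot as it stands.
- The arm moves only by the shell command python3 -m handwheel 'ROWS' [OPENING]. ROWS is JSON, a list of rows, each a list of 2 entries, a list of its own where there are three numbers: the shift along the tool's x, y, z in cm, then the turn about the tool's z in rad. A call has 1 to 20 rows; each row is the pose to reach, as a shift and turn from the pose commanded when the call began, along the tool's axes at that moment; what a row does not reach only later rows make up. A row lasts 1/10 s, in which the tool goes at most 50 mm and 8.59 degrees, less where a joint would pass 70% of its speed; a pose out of reach is approached as far as the arm can. A call with a gripper value outside its range is refused whole. OPENING is the gripper's target within -1 to 1 (shut at 1, half-way at 0, fully open at -1), set as the call begins (- or left out, the last holds). The fingers move at their own pace and stop on an object; the grip force is fixed at half the most. Time passes only in rows, so rows that repeat a pose let the fingers close. It gives the time, the measured TCP pose, the force and the opening at its end, in the units of the state.
- state(): the state, without advancing time (a new reading comes with each control period).
- get_image(name): name is "scene" or "top" or "wrist"; returns a dict with "frame" (480x640x3 uint8, red, green, blue), "z_map" (480x640 float32, m along the optical axis (not along the pixel's ray), 0 where there is no reading), "fx", "fy", "cx", "cy" (pixels), "T" (4x4, takes a point from camera to world coordinates). Camera axes: x right, y up, looking along -z (the intrinsics and any distortion apply to the point x, -y, -z); pixel columns grow to the right and rows downward; lengths in m; the calibration is good to about 2 mm. A picture is of the moment at which its call begins.
- hand_in(): hands the job in, once; it reports no verdict.
Trained networks look in a picture, given as the dict that the camera call returned (one of the last four; its "shot" number tells which), for a name from the list of things; names that differ only in an ending like _2 or _b are one class to them, and where a whole thing is asked for, a point or a joint stands for the part that bears it (a point fixed in the world has none). Each returns a list of dicts, best first, with "p" (0 to 1); they miss things now and then, are a little off and sometimes report something else, mostly with a low value. They report only what shows in the picture. A call takes as long as a camera call. They do not tell look-alikes from the thing itself.
- find_in(picture, target): "at" ([x, y, z] in m, in world coordinates, good to about 4 mm: the middle of the surface that is visible of it).
- trace(picture, target): "region" (480x640 bool, what is visible of it).
The state is a dict: "time_s": time; "qpos": joint angles; "joint_vel": joint speeds; "tau": joint torques, N m; "eef_pos": TCP position; "tcp_rot": TCP orientation; "wrist_force": force on the tool from outside, world axes, zero at the start; "wrist_torque": the same for the moment, N m; "grip_width": opening from 0.0 (shut) to 1.0 (fully open).
Only numpy, scipy, OpenCV 4.12 (cv2) and the standard library are available. Lean on these libraries where they do the work, as an engineer would, in place of code of your own. Each camera call takes 0.05 s, during which the arm holds its last target. There are 200 camera calls.

## Working session

There is one attempt and no reset: what is moved stays moved. The work goes in short steps, Python scripts to look and compute and a shell command to move; the robot and the scene stay as the last step left them, time stands still between calls to the robot, and variables do not carry over. Pictures are saved under pics/ and viewed, about 8 in all and at most 12, crops included, and the job is handed in when it is done.

```bash
ls; mkdir -p pics; cat > h.py <<'E'
import numpy as np, cv2
from station import state, get_image, hand_in, find_in, trace
from scipy.spatial.transform import Rotation as R
def save(p,name,crop=None,scale=1):
    f=p["frame"][:,:,::-1]
    if crop: f=f[crop[1]:crop[3],crop[0]:crop[2]]
    cv2.imwrite("pics/"+name,cv2.resize(f,None,fx=scale,fy=scale))
def cloud(p):
    v,u=np.mgrid[:480,:640]; z=p["z_map"]
    P=np.stack([(u-p["cx"])/p["fx"]*z,-(v-p["cy"])/p["fy"]*z,-z],-1)
    return P@p["T"][:3,:3].T+p["T"][:3,3]
def px(p,w):
    c=np.linalg.inv(p["T"])@np.r_[w,1]
    return round(p["cx"]+p["fx"]*c[0]/-c[2]),round(p["cy"]-p["fy"]*c[1]/-c[2])
E
python3 - <<'E'
from h import *
s=state();print(s)
a=get_image("top");b=get_image("scene")
print(a.keys(),a["T"].round(3),a["fx"])
f=np.hstack([cv2.resize(x["frame"],(400,300)) for x in(a,b)])
save(a,"top.png");save(b,"scene.png")
for t in "bank scoop_grip scoop_pan scoop marble0_center tray_handle tray_well tray seat pawn phone mug dicecup cardbox chips".split():
    for n,p in(("top",a),("scene",b)):
        print(t,n,[(np.round(d["at"],3).tolist(),round(d["p"],2),px(p,d["at"])) for d in find_in(p,t)[:4]])
E
```

```text
pics
{'time_s': 0.0, 'qpos': array([ 1.07243071e+00,  4.91585838e-01,  1.55945001e+00,  1.86937066e-05,
        1.09170335e+00, -1.05602641e-01]), 'joint_vel': array([ 5.81480737e-04, -1.18398760e-03, -1.57029455e-03, -4.67699196e-05,
       -4.88518997e-04,  3.39103018e-05]), 'tau': array([-4.15006056e-03, -6.12647367e+01, -2.58163083e+01,  6.91078696e-02,
        4.83245426e-02, -1.12760908e-04]), 'eef_pos': array([0.23907295, 0.57720344, 0.21404523]), 'tcp_rot': array([-6.12936334e-01, -3.08085517e+00,  1.71154779e-03]), 'wrist_force': array([ 0.06061166, -0.38473463, -0.26009153]), 'wrist_torque': array([ 0.03993142, -0.00939293,  0.00072151]), 'grip_width': 0.9997437704204983}
dict_keys(['frame', 'z_map', 'fx', 'fy', 'cx', 'cy', 'T', 'shot']) [[ 2.80e-02  9.90e-01 -1.41e-01  3.41e-01]
 [-1.00e+00  2.80e-02 -5.00e-03  8.50e-02]
 [-1.00e-03  1.41e-01  9.90e-01  1.29e+00]
 [ 0.00e+00  0.00e+00  0.00e+00  1.00e+00]] 457.2898748156173
bank top [([0.566, 0.327, 0.009], 0.67, (232, 223)), ([0.276, 0.3, 0.01], 0.67, (236, 327)), ([0.762, 0.19, 0.018], 0.17, (282, 157))]
bank scene [([0.
[... 1319 characters left out ...]
7, 0.003], 0.67, (235, 163))]
phone scene [([0.751, 0.336, 0.01], 0.76, (314, 368))]
mug top [([0.747, -0.332, 0.046], 0.8, (467, 164))]
mug scene [([0.751, -0.307, 0.068], 0.66, (153, 195))]
dicecup top [([0.761, -0.192, 0.052], 0.96, (418, 157))]
dicecup scene [([0.759, -0.172, 0.06], 0.9, (176, 223)), ([0.549, -0.322, 0.016], 0.22, (221, 182))]
cardbox top [([0.755, 0.191, 0.02], 0.77, (282, 159))]
cardbox scene [([0.761, 0.198, 0.018], 0.84, (266, 325)), ([0.47, 0.303, 0.017], 0.71, (405, 288)), ([0.615, 0.353, 0.018], 0.36, (373, 334))]
chips top [([0.549, 0.516, 0.04], 0.75, (161, 225)), ([0.534, -0.341, 0.017], 0.29, (468, 240))]
chips scene [([0.566, 0.523, 0.041], 0.75, (461, 369))]
```

View pics/top.png

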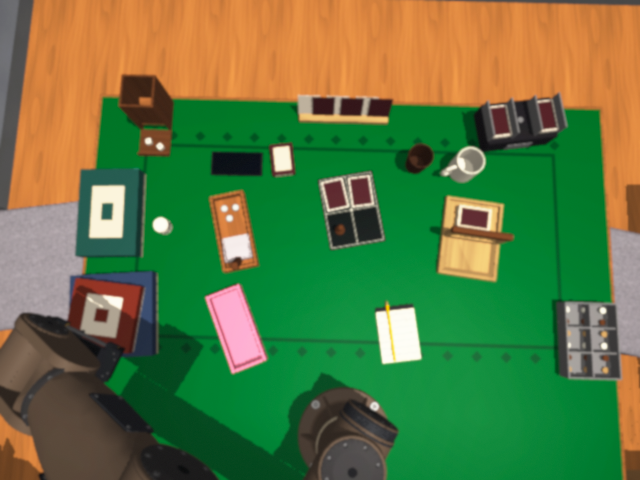

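View pics/scene.png

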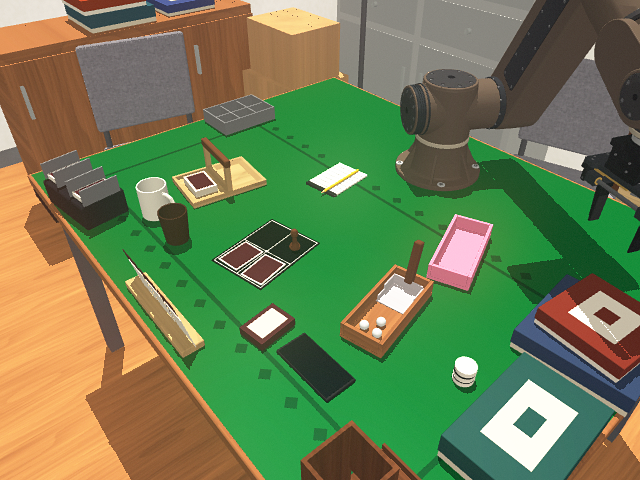

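Top view: the bank (brown) is at (233,231), with marbles at (224,208), (235,207) and (229,218). The scoop pan is at (238,248) with its handle at (237,263). The tray is at (471,238) and the playmat at (351,209).

Look-alikes:
- **Bank:** the pink trough at (236,327) is the decoy. The brown box at (147,100) and the grey compartment box at (588,340) are also out.
- **Marbles:** the white dots at (150,143) lie on a separate brown box. The chips are at (161,225).

I choose the brown trough.

```bash
cat >> h.py <<'E'
def rect(P): 
    (c,s,a)=cv2.minAreaRect((P[:,:2]*1000).astype(np.float32)); return np.round(c,1),np.round(s,1),round(a,1)
E
python3 - <<'E'
from h import *
a=get_image("top"); C=cloud(a)
save(a,"crop.png",(195,180,285,280),6)
def box(x0,x1,y0,y1,z0,z1):
    m=(C[...,0]>x0)&(C[...,0]<x1)&(C[...,1]>y0)&(C[...,1]<y1)&(C[...,2]>z0)&(C[...,2]<z1); return C[m]
P=box(.4,.75,.2,.45,.033,.047); print("bank rim",len(P),rect(P),P[:,2].mean())
P=box(.35,.6,.2,.4,.06,.15); print("scoop handle",len(P),rect(P),P.min(0),P.max(0)); Q=P[P[:,2]>.115];print(len(Q),Q.mean(0))
P=box(.4,.7,-.5,-.2,.012,.022); print("tray rim",len(P),rect(P))
P=box(.4,.7,-.5,-.2,.095,.125); print("tray handle",len(P),rect(P),P.mean(0))
P=box(.4,.7,-.5,-.2,.004,.012); print("tray floor",len(P),P.mean(0))
g=a["frame"].astype(int)
m=(g.min(2)>170)&(C[...,0]>.54)&(C[...,0]<.68)&(C[...,1]>.25)&(C[...,1]<.4)
n,l,st,ce=cv2.connectedComponentsWithStats(m.astype(np.uint8))
for i in range(1,n): print("blob",ce[i].round(1),st[i][4],C[l==i].mean(0).round(3))
t=trace(a,"seat")[0]["region"]; P=C[t&(C[...,2]<.012)];print("seat",rect(P),P[:,2].mean())
t=trace(a,"scoop_pan"); P=C[t[0]["region"]&(C[...,2]<.05)];print("pan",len(P),rect(P),P.mean(0))
w=get_image("wrist"); print(w["T"].round(3),w["fx"]); 
E
```

```text
bank rim 702 (array([541.1, 316.8]), array([216.7,  96.7]), 13.9) 0.03956640466360474
scoop handle 94 (array([442.9, 293.2]), array([34. , 18.3]), 5.0) [0.42564813 0.28318632 0.06121007] [0.46030218 0.30150921 0.13126357]
60 [0.43686891 0.29200256 0.1256994 ]
tray rim 1398 (array([ 541.5, -348.9]), array([162.7, 221.1]), 82.8)
tray handle 483 (array([ 541. , -348.6]), array([159.9,  19.4]), 82.9) [ 0.53983398 -0.34671451  0.11156112]
tray floor 3231 [ 0.53797075 -0.34831235  0.00727969]
blob [223.9 208.2] 32 [0.604 0.348 0.025]
blob [235.3 206.7] 31 [0.609 0.316 0.026]
blob [229.  217.7] 32 [0.577 0.332 0.025]
seat (array([615.9, -12.7]), array([214. , 161.9]), 12.0) 0.0031052180930301264
pan 602 (array([490.9, 304.2]), array([76.6, 73.6]), 10.7) [0.49439451 0.3069711  0.01363286]
[[ 0.384 -0.89  -0.246  0.171]
 [ 0.923  0.37   0.102  0.607]
 [ 0.    -0.266  0.964  0.385]
 [ 0.     0.     0.     1.   ]] 356.1053437477472
```

View pics/crop.png

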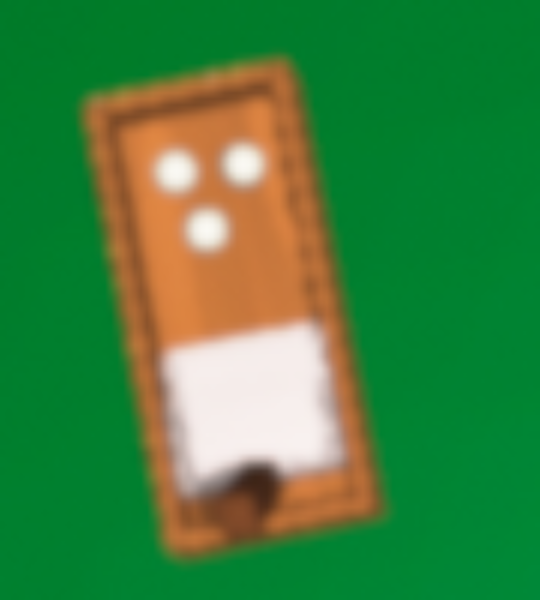

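The crop confirms the brown trough: three marbles at its far (+x) end and the scoop standing at the near end. The bank rim measures 217 x 97 mm and the tray 221 x 163 mm, both matching the given sizes.

```bash
cat >> h.py <<'E'
def go(x,y,z,yaw_y):  # yaw_y: world heading (deg) of tool y
    s=state(); M=R.from_rotvec(s["tcp_rot"]).as_matrix()
    d=M.T@(np.array([x,y,z])-s["eef_pos"])*100
    h=np.degrees(np.arctan2(M[1,1],M[0,1])); t=-(np.radians(yaw_y-h))
    print("shift cm",d.round(2),"turn",round(t,3),"q6",s["qpos"][5].round(2),"tcp",s["eef_pos"].round(4),"head",round(h,1),"tilt",round(np.degrees(np.arccos(-M[2,2])),2),"w",round(s["grip_width"],3),"t",s["time_s"],"F",s["wrist_force"].round(1))
E
python3 -c "
from h import *
go(.443,.2925,.18,103.9)"
```

```text
shift cm [-29.73 -18.52   3.46] turn -0.635 q6 -0.11 tcp [0.2392 0.5774 0.2147] head 67.5 tilt 0.01 w 0.998 t 1.8 F [-0.1 -0.3  1.4]
```

```bash
python3 -m handwheel '[[[-3,-1.8,0.3],-0.06],[[-7,-4.4,0.8],-0.15],[[-11,-6.9,1.3],-0.24],[[-15,-9.3,1.7],-0.33],[[-19,-11.8,2.2],-0.42],[[-23,-14.3,2.7],-0.5],[[-26,-16.2,3],-0.57],[[-28.5,-17.8,3.3],-0.61],[[-29.7,-18.5,3.5],-0.635],[[-29.7,-18.5,3.5],-0.635],[[-29.7,-18.5,3.5],-0.635],[[-29.7,-18.5,3.5],-0.635]]' -- -1 || true
python3 - <<'E'
from h import *
w=get_image("wrist");save(w,"w1.png")
go(.443,.2925,.069,103.9)
C=cloud(w)
m=(C[...,0]>.38)&(C[...,0]<.5)&(C[...,1]>.25)&(C[...,1]<.34)
for z0,z1 in((.06,.08),(.08,.1),(.1,.12),(.12,.135)):
    P=C[m&(C[...,2]>z0)&(C[...,2]<z1)]; print(z0,len(P),P.mean(0).round(4) if len(P) else 0,rect(P) if len(P)>5 else 0)
E
```

```text
shift cm [-29.73 -18.53  14.57] turn -0.635 q6 -0.11 tcp [0.2392 0.5774 0.2147] head 67.5 tilt 0.01 w 1.002 t 1.85 F [ 0.1 -0.2 -0.1]
0.06 0 0 0
0.08 0 0 0
0.1 0 0 0
0.12 0 0 0invalid input: not JSON, or not a number
```

View pics/w1.png

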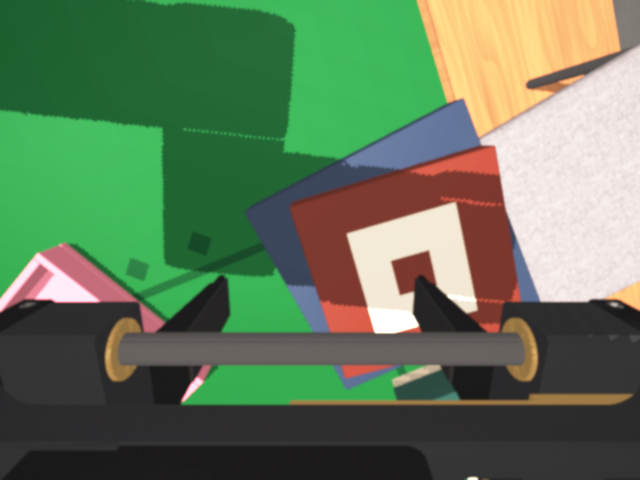

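The move was refused because of the `--`, so this picture only shows the start: fingers above the book stack at (400,270) and the pink decoy at lower left.

```bash
python3 -m handwheel '[[[-3,-1.8,0.3],-0.06],[[-7,-4.4,0.8],-0.15],[[-11,-6.9,1.3],-0.24],[[-15,-9.3,1.7],-0.33],[[-19,-11.8,2.2],-0.42],[[-23,-14.3,2.7],-0.5],[[-26,-16.2,3],-0.57],[[-28.5,-17.8,3.3],-0.61],[[-29.7,-18.5,3.5],-0.635],[[-29.7,-18.5,3.5],-0.635],[[-29.7,-18.5,3.5],-0.635],[[-29.7,-18.5,3.5],-0.635]]' -1
python3 - <<'E'
from h import *
w=get_image("wrist");save(w,"w2.png")
go(.443,.2925,.069,103.9)
C=cloud(w)
m=(C[...,0]>.38)&(C[...,0]<.5)&(C[...,1]>.25)&(C[...,1]<.34)
for z0,z1 in((.06,.08),(.08,.1),(.1,.12),(.12,.135)):
    P=C[m&(C[...,2]>z0)&(C[...,2]<z1)]; print(z0,len(P),P.mean(0).round(4) if len(P) else 0,rect(P) if len(P)>5 else 0)
E
```

```text
time_s: 3.05
eef_pos: [0.4423, 0.2936, 0.1798]
tcp_rot: [-0.38, 3.118, 0.0]
wrist_force: [0.1, 0.8, 0.9]
grip_width: 1.001
shift cm [-0.04 -0.13 11.08] turn 0.0 q6 -1.35 tcp [0.4423 0.2936 0.1798] head 103.9 tilt 0.02 w 1.003 t 3.1 F [-0.3 -0.1  0.5]
0.06 0 0 0
0.08 0 0 0
0.1 1 [0.4285 0.2919 0.1195] 0
0.12 764 [0.4359 0.2964 0.126 ] (array([436.4, 296.5]), array([19. , 17.3]), 14.0)
```

View pics/w2.png

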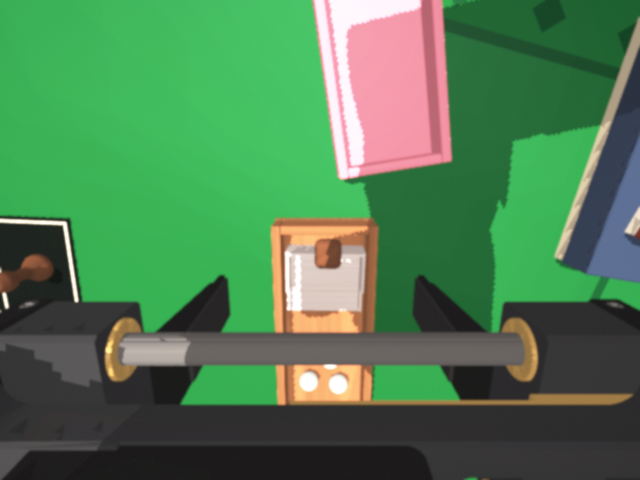

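The wrist view shows the handle at (328,253) between the open fingers, with the bank aligned with the tool and the marbles at (309,381), (338,383) and (330,365). I'll descend and grip.

```bash
python3 -m handwheel '[[[-0.2,0,2],0],[[-0.45,0,5],0],[[-0.45,0,8],0],[[-0.45,0,10.3],0],[[-0.45,0,11.1],0],[[-0.45,0,11.1],0],[[-0.45,0,11.1],0]]' -1
python3 -c "
from h import *
go(.4468,.2951,.069,103.9)"
```

```text
time_s: 3.8
eef_pos: [0.4474, 0.2944, 0.0695]
tcp_rot: [-0.38, 3.117, 0.001]
wrist_force: [0.7, -0.0, 0.6]
grip_width: 1.002
shift cm [0.04 0.08 0.05] turn 0.0 q6 -1.35 tcp [0.4474 0.2944 0.0695] head 103.9 tilt 0.07 w 1.002 t 3.8 F [ 0.7 -0.   0.6]
```

```bash
python3 -m handwheel '[[[0,0,0],0],[[0,0,0],0],[[0,0,0],0],[[0,0,0],0],[[0,0,0],0],[[0,0,0],0],[[0,0,0],0],[[0,0,0],0]]' 1
```

```text
time_s: 4.6
eef_pos: [0.4472, 0.2939, 0.0686]
tcp_rot: [-0.379, 3.119, 0.0]
wrist_force: [-0.4, 0.3, -0.1]
grip_width: 0.38
```

```bash
python3 -m handwheel '[[[0,0,0],0],[[0,0,0],0],[[0,0,0],0],[[0,0,0],0],[[0,0,0],0],[[0,0,0],0]]' 1
```

```text
time_s: 5.2
eef_pos: [0.4475, 0.2944, 0.0687]
tcp_rot: [-0.38, 3.118, 0.001]
wrist_force: [1.0, 4.3, -3.0]
grip_width: 0.192
```

```bash
python3 -m handwheel '[[[-0.4,0,0],0],[[-1.2,0,0],0],[[-2,0,0],0],[[-2.8,0,0],0],[[-3.6,0,0],0],[[-4.4,0,0],0],[[-5.2,0,0],0],[[-6,0,0],0],[[-6.8,0,0],0],[[-7.6,0,0],0],[[-8.3,0,0],0],[[-8.9,0,0],0],[[-9.4,0,0],0],[[-9.8,0,0],0],[[-10.1,0,0],0],[[-10.1,0,0],0]]'
python3 - <<'E'
from h import *
a=get_image("top");save(a,"push.png",(190,170,270,260),6)
go(.4475,.2944,.0687,103.9)
E
```

```text
time_s: 6.8
eef_pos: [0.5442, 0.3186, 0.0688]
tcp_rot: [0.379, -3.117, -0.001]
wrist_force: [-5.2, 4.6, 3.7]
grip_width: 0.186
shift cm [ 9.97 -0.03  0.02] turn -0.0 q6 -1.39 tcp [0.5442 0.3186 0.0688] head 103.9 tilt 0.11 w 0.188 t 6.85 F [-4.4  5.3  3.2]
```

View pics/push.png

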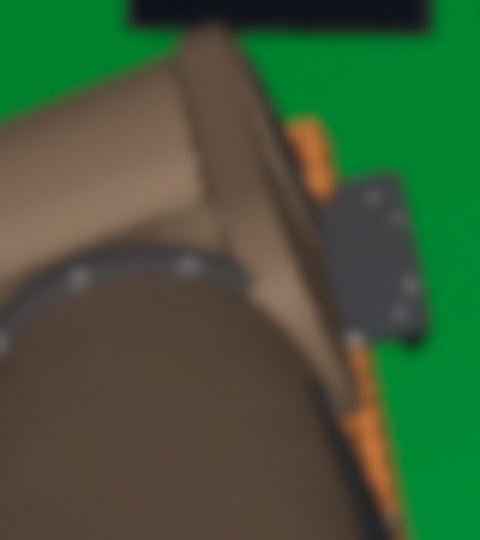

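The top camera is blocked by the arm, so I'll use the scene camera. I'll creep on to contact first.

```bash
python3 -m handwheel '[[[-0.2,0,0],0],[[-0.4,0,0],0],[[-0.6,0,0],0],[[-0.8,0,0],0],[[-0.8,0,0],0]]'
python3 - <<'E'
from h import *
a=get_image("scene");save(a,"push2.png",(310,230,460,370),5)
go(.4475,.2944,.0687,103.9)
E
```

```text
time_s: 7.35
eef_pos: [0.5519, 0.3205, 0.0688]
tcp_rot: [0.379, -3.117, -0.001]
wrist_force: [-5.3, 5.3, 4.4]
grip_width: 0.189
shift cm [10.76 -0.03  0.03] turn -0.0 q6 -1.39 tcp [0.5519 0.3205 0.0688] head 103.9 tilt 0.12 w 0.191 t 7.4 F [-5.8  4.8  4.5]
```

View pics/push2.png

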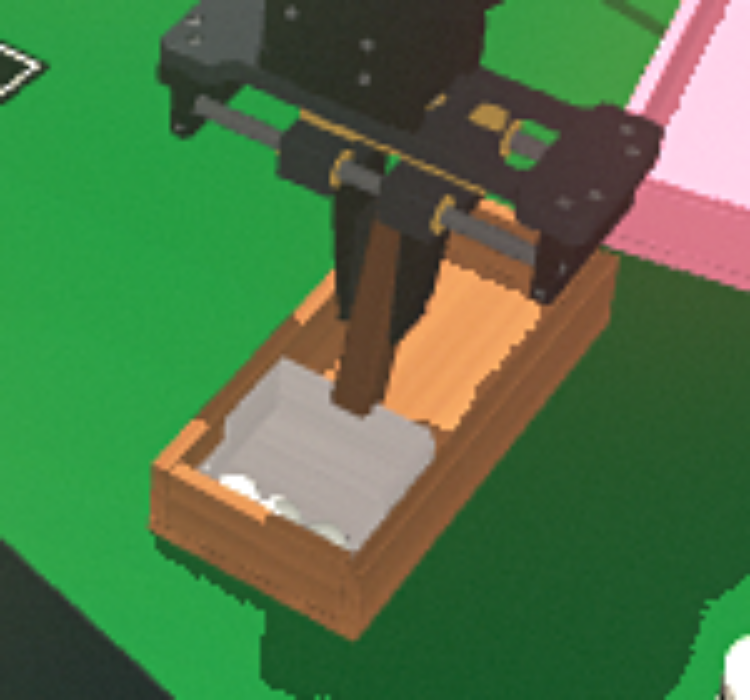

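The scene view shows all three marbles in a row against the end wall at crop (238,487), (283,505) and (330,535), with the lip about at the wall. I'll creep until the contact force rises.

```bash
python3 -m handwheel '[[[-0.15,0,0],0],[[-0.3,0,0],0],[[-0.45,0,0],0],[[-0.45,0,0],0]]'
```

```text
time_s: 7.8
eef_pos: [0.5555, 0.3214, 0.0689]
tcp_rot: [0.379, -3.115, -0.0]
wrist_force: [-9.9, 2.8, 8.5]
grip_width: 0.188
```

```bash
python3 -m handwheel '[[[0.05,0,-0.1],0],[[0.1,0,-0.3],0],[[0.1,0,-0.6],0],[[0.1,0,-1.0],0],[[0.1,0,-1.5],0],[[0.1,0,-2.1],0],[[0.1,0,-2.8],0],[[0.1,0,-3.5],0],[[0.1,0,-4.2],0],[[0.1,0,-4.9],0],[[0.1,0,-5.5],0],[[0.1,0,-6],0],[[0.1,0,-6.4],0],[[0.1,0,-6.7],0],[[0.1,0,-6.9],0],[[0.1,0,-7],0],[[0.1,0,-7],0]]'
python3 - <<'E'
from h import *
a=get_image("scene");save(a,"lift.png",(300,190,460,330),5)
C=cloud(a); t=trace(a,"scoop_pan")
if t:
    P=C[t[0]["region"]]; print(len(P),P.mean(0),P.min(0),P.max(0))
go(.4475,.2944,.0687,103.9)
E
```

```text
time_s: 9.5
eef_pos: [0.5564, 0.3209, 0.1386]
tcp_rot: [0.38, -3.119, -0.0]
wrist_force: [-0.7, 1.3, -1.8]
grip_width: 0.19
1616 [0.5922867  0.33054878 0.10162373] [ 0.48414935  0.23143453 -0.00226746] [1.13804279 0.81217211 0.80306178]
shift cm [11.19  0.04  6.98] turn -0.0 q6 -1.39 tcp [0.5563 0.3209 0.1385] head 103.9 tilt 0.01 w 0.191 t 9.6 F [-0.4 -0.1 -0.9]
```

View pics/lift.png

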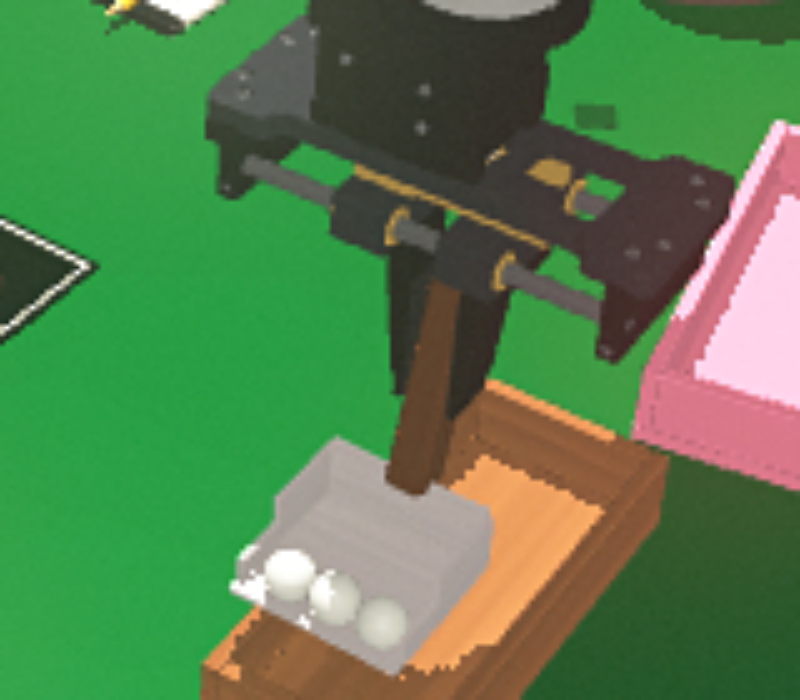

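All three marbles sit in the pan near the lip, at crop (290,575), (333,598) and (380,622). A brisk forward start with a soft stop will roll them to the back wall.

```bash
python3 -m handwheel '[[[-1.0,0,0],0],[[-3.0,0,0],0],[[-5.1,0,0],0],[[-6.9,0,0],0],[[-8.4,0,0],0],[[-9.6,0,0],0],[[-10.5,0,0],0],[[-11.1,0,0],0],[[-11.5,0,0],0],[[-11.7,0,0],0],[[-11.75,0,0],0],[[-11.75,0,0],0]]'
python3 - <<'E'
from h import *
a=get_image("scene");save(a,"lift2.png",(260,190,440,340),4)
go(.45,-.36,.125,97.8)
E
```

```text
time_s: 10.8
eef_pos: [0.6703, 0.3491, 0.1388]
tcp_rot: [-0.38, 3.119, 0.0]
wrist_force: [0.1, -0.7, -1.9]
grip_width: 0.189
shift cm [ 38.39 -63.55   1.37] turn 0.106 q6 -1.42 tcp [0.6703 0.3491 0.1388] head 103.9 tilt 0.01 w 0.185 t 10.85 F [ 0.6 -0.3 -1.1]
```

View pics/lift2.png

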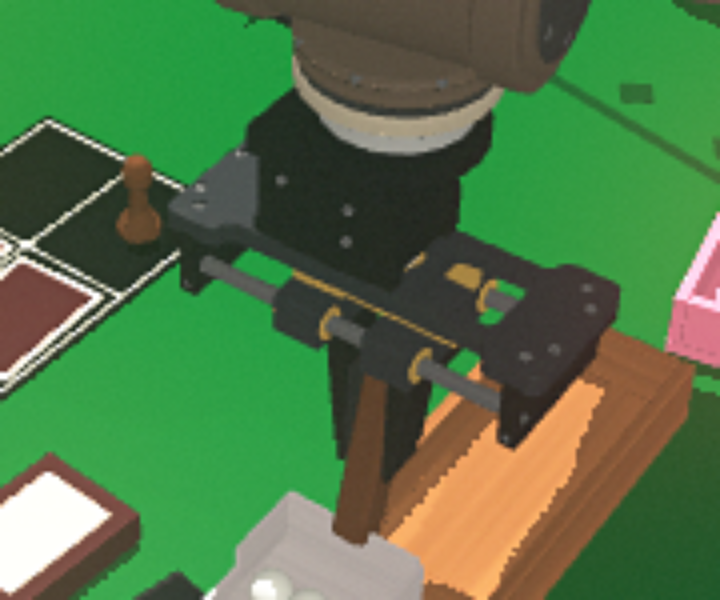

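The crop cut the pan off, but two marbles show at (270,588) and (305,598), further back than before. I'll check them numerically and work out the carry.

```bash
cat >> h.py <<'E'
def pan_marbles(cam="scene"):
    a=get_image(cam); C=cloud(a); s=state(); M=R.from_rotvec(s["tcp_rot"]).as_matrix()
    f=-M[:,0]; y=M[:,1]; o=s["eef_pos"]+.05*f; o[2]-=.0583
    Q=np.stack([(C-o)@f,(C-o)@y,(C-o)[...,2]],-1)
    g=a["frame"].astype(int)
    m=(abs(Q[...,0])<.05)&(abs(Q[...,1])<.033)&(Q[...,2]>.008)&(Q[...,2]<.024)&(Q[...,0]>-.03)
    n,l,st,ce=cv2.connectedComponentsWithStats(m.astype(np.uint8))
    for i in range(1,n):
        if st[i][4]>8: print("blob",st[i][4],ce[i].round(),"pan mm",(Q[l==i].mean(0)*1000).round(0))
    return a
E
python3 - <<'E'
from h import *
pan_marbles()
go(.52,.01,.16,93)
E
```

```text
blob 272 [336. 342.] pan mm [10.  6. 15.]
shift cm [ 22.72 -29.31  -2.12] turn 0.19 q6 -1.42 tcp [0.6702 0.3491 0.1388] head 103.9 tilt 0.01 w 0.187 t 10.9 F [ 0.2 -0.3 -1.6]
```

```bash
python3 -m handwheel '[[[0.1,-0.15,0],0.001],[[0.45,-0.6,-0.05],0.004],[[1.0,-1.3,-0.1],0.01],[[1.8,-2.3,-0.2],0.015],[[2.8,-3.7,-0.3],0.024],[[4.1,-5.3,-0.4],0.034],[[5.6,-7.2,-0.5],0.046],[[7.3,-9.4,-0.7],0.06],[[9.2,-11.9,-0.9],0.077],[[11.4,-14.7,-1.1],0.095],[[13.5,-17.4,-1.3],0.113],[[15.4,-19.9,-1.4],0.13],[[17.1,-22.1,-1.6],0.144],[[18.6,-24,-1.7],0.156],[[19.9,-25.6,-1.8],0.166],[[20.9,-27,-1.9],0.175],[[21.7,-28,-2],0.181],[[22.2,-28.7,-2.1],0.186],[[22.6,-29.2,-2.1],0.189],[[22.7,-29.3,-2.1],0.19]]'
python3 - <<'E'
from h import *
pan_marbles()
go(.378,-.328,.13,82.8)
E
```

```text
time_s: 12.9
eef_pos: [0.5202, 0.0098, 0.1597]
tcp_rot: [-0.081, 3.14, 0.0]
wrist_force: [-0.8, 0.3, -1.7]
grip_width: 0.185
blob 145 [282. 210.] pan mm [ 8. -0. 15.]
shift cm [ 15.96 -33.02   2.96] turn 0.178 q6 -1.73 tcp [0.5202 0.01   0.1596] head 93.0 tilt 0.01 w 0.191 t 12.95 F [-0.3 -0.2 -1.8]
```

```bash
python3 -m handwheel '[[[0.1,-0.15,0],0.001],[[0.3,-0.65,0.05],0.004],[[0.7,-1.5,0.15],0.008],[[1.3,-2.6,0.25],0.014],[[2,-4.1,0.4],0.022],[[2.9,-5.9,0.55],0.032],[[3.9,-8.1,0.7],0.044],[[5.1,-10.6,1],0.057],[[6.5,-13.4,1.2],0.072],[[8,-16.5,1.5],0.089],[[9.5,-19.6,1.8],0.106],[[10.9,-22.4,2],0.121],[[12.1,-24.9,2.3],0.134],[[13.1,-27.1,2.5],0.146],[[14,-28.9,2.6],0.156],[[14.7,-30.4,2.8],0.164],[[15.3,-31.5,2.9],0.17],[[15.7,-32.3,3],0.174],[[15.9,-32.8,3],0.177],[[16,-33,3],0.178]]'
python3 - <<'E'
from h import *
a=pan_marbles()
C=cloud(a);P=C[(C[...,0]>.42)&(C[...,0]<.68)&(C[...,1]>-.48)&(C[...,1]<-.22)&(C[...,2]>.1)&(C[...,2]<.118)]
print("tray handle (scene)",len(P),rect(P))
go(.3785,-.3283,.085,82.8)
save(a,"tray.png",(140,110,300,230),5)
E
```

```text
time_s: 14.95
eef_pos: [0.3776, -0.328, 0.1296]
tcp_rot: [0.198, 3.135, 0.0]
wrist_force: [0.8, 0.3, -0.9]
grip_width: 0.187
blob 77 [250. 146.] pan mm [ 7.  1. 14.]
blob 10 [260. 141.] pan mm [-29.  -8.  17.]
tray handle (scene) 255 (array([ 543.2, -344.2]), array([164.4,  19.2]), 82.7)
shift cm [-0.08 -0.03  4.46] turn -0.0 q6 -2.29 tcp [ 0.3777 -0.3279  0.1296] head 82.8 tilt 0.01 w 0.189 t 15.0 F [-0.4  0.6 -1.5]
```

View pics/tray.png

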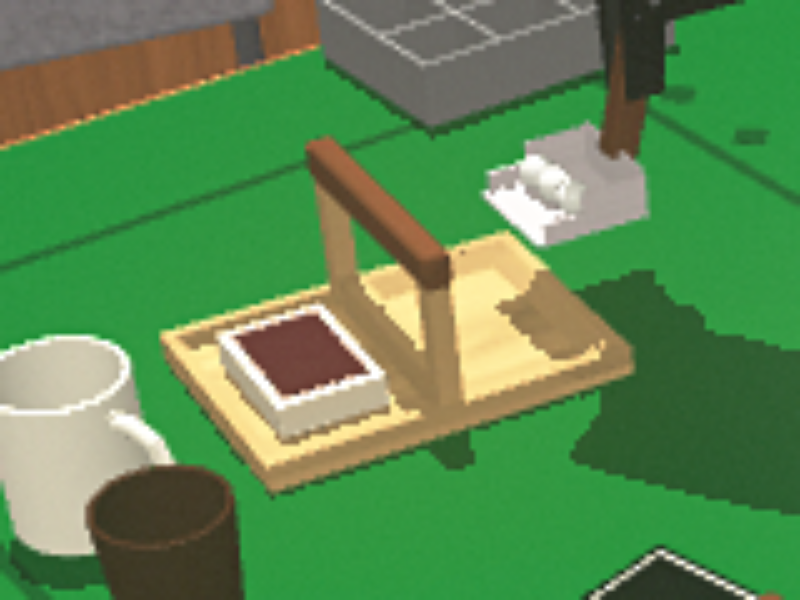

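All three marbles lie mid-pan at crop (535,168) to (572,190), and the tray well is empty and ready. I'll lower the scoop, then go forward and reverse sharply so the pan slips out from under the marbles.

```bash
python3 -m handwheel '[[[0,0,0.3],0],[[0,0,1],0],[[0,0,1.9],0],[[0,0,2.9],0],[[0,0,3.8],0],[[0,0,4.3],0],[[0,0,4.5],0],[[0,0,4.5],0],[[-0.2,0,4.5],0],[[-0.8,0,4.5],0],[[-1.8,0,4.5],0],[[-3.3,0,4.5],0],[[-5,0,4.5],0],[[-3.5,0,4.5],0],[[0,0,4.4],0],[[4,0,4.3],0],[[6,0,4.2],0],[[6.5,0,4],0],[[6.5,0,4],0],[[6.5,0,4],0]]'
python3 - <<'E'
from h import *
pan_marbles()
a=get_image("top"); C=cloud(a); save(a,"well.png",(425,180,545,310),5)
t=np.radians(-7.2); o=np.array([.4876,-.342,.008])
D=C-o; X=D[...,0]*np.cos(t)+D[...,1]*np.sin(t); Y=-D[...,0]*np.sin(t)+D[...,1]*np.cos(t)
m=(abs(X)<.046)&(abs(Y)<.06)&(D[...,2]>.01)&(D[...,2]<.03)
n,l,st,ce=cv2.connectedComponentsWithStats(m.astype(np.uint8))
for i in range(1,n): print(st[i][4],ce[i].round(),(np.r_[X[l==i].mean(),Y[l==i].mean(),D[l==i][:,2].max()]*1000).round())
go(.44,.29,.13,103.9)
E
```

```text
time_s: 17.0
eef_pos: [0.3145, -0.3202, 0.0898]
tcp_rot: [0.197, 3.134, -0.002]
wrist_force: [-0.2, -0.2, -1.6]
grip_width: 0.187
120 [471. 260.] [-11.  -6.  25.]
1 [448. 269.] [-44.  53.  10.]
1 [489. 269.] [-27. -59.  10.]
2 [452. 270.] [-46.  44.  11.]
1 [454. 270.] [-45.  37.  12.]
1 [458. 270.] [-43.  26.  12.]
1 [463. 270.] [-41.  12.  10.]
2 [468. 272.] [-43.  -3.  12.]
1 [471. 272.] [-43. -10.  12.]
3 [474. 273.] [-44. -18.  12.]
1 [477. 274.] [-46. -28.  11.]
1 [479. 274.] [-45. -32.  14.]
1 [481. 274.] [-44. -39.  10.]
2 [486. 275.] [-45. -51.  12.]
1 [488. 275.] [-44. -58.  12.]
shift cm [-4.87 62.08 -4.07] turn -0.368 q6 -2.39 tcp [ 0.3143 -0.3199  0.0896] head 82.8 tilt 0.04 w 0.191 t 17.1 F [ 0.1  0.3 -0.8]
```

View pics/well.png

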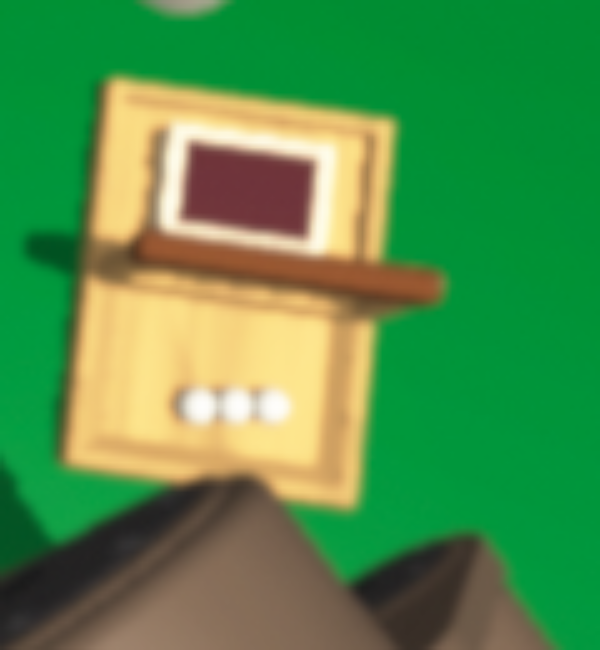

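All three marbles lie in the well, in a row at crop (200,405), (238,405) and (274,405), and the tray hasn't moved. Next I return the scoop.

```bash
python3 -m handwheel '[[[0,0,-1.5],0],[[-0.5,0.5,-4],0],[[-1.5,2,-6],-0.01],[[-2.5,5,-7],-0.03],[[-4,9,-7.5],-0.05],[[-5,13,-7.5],-0.07],[[-6.3,17,-7.5],-0.09],[[-7.5,21,-7.5],-0.11],[[-8.7,25,-7.5],-0.13],[[-9.5,29,-7.5],-0.15],[[-10.2,32,-7.5],-0.17],[[-10.5,33.6,-7.5],-0.18],[[-10.5,33.6,-7.5],-0.18]]'
python3 -c "
from h import *
go(.4925,.305,.13,103.9)"
```

```text
time_s: 18.4
eef_pos: [0.4604, 0.0027, 0.1645]
tcp_rot: [-0.091, 3.14, 0.0]
wrist_force: [0.5, 0.0, -0.2]
grip_width: 0.186
shift cm [-4.95 30.    3.45] turn -0.185 q6 -1.77 tcp [0.4604 0.0027 0.1645] head 93.3 tilt 0.02 w 0.186 t 18.4 F [ 0.5  0.  -0.2]
```

```bash
python3 -m handwheel '[[[-0.2,1.5,0],-0.01],[[-0.8,5,0],-0.03],[[-1.5,9,0],-0.055],[[-2.1,13,0],-0.08],[[-2.8,17,0],-0.105],[[-3.5,21,0],-0.13],[[-4.1,25,0.5],-0.155],[[-4.6,28,1.5],-0.172],[[-4.9,29.5,2.5],-0.182],[[-4.95,30,3.4],-0.185],[[-4.95,30,3.4],-0.185],[[-4.95,30,3.4],-0.185]]'
python3 -c "
from h import *
go(.4925,.305,.070,103.9)"
```

```text
time_s: 19.6
eef_pos: [0.4929, 0.3016, 0.1306]
tcp_rot: [0.373, -3.119, 0.001]
wrist_force: [0.5, -1.0, 0.0]
grip_width: 0.188
shift cm [-0.05  0.34  6.06] turn -0.005 q6 -1.37 tcp [0.4929 0.3016 0.1306] head 103.6 tilt 0.04 w 0.188 t 19.6 F [ 0.5 -1.   0. ]
```

```bash
python3 -m handwheel '[[[0,0,0],0],[[0,0,0],0]]'
python3 -c "
from h import *
go(.4925,.305,.070,103.9)"
```

```text
time_s: 19.8
eef_pos: [0.4931, 0.3021, 0.1312]
tcp_rot: [-0.373, 3.119, 0.0]
wrist_force: [0.5, -0.6, -1.4]
grip_width: 0.187
shift cm [-0.    0.29  6.12] turn -0.005 q6 -1.37 tcp [0.4931 0.3021 0.1312] head 103.6 tilt 0.04 w 0.187 t 19.8 F [ 0.5 -0.6 -1.4]
```

```bash
python3 -m handwheel '[[[0,0.2,0.5],-0.005],[[0,0.3,1.5],-0.005],[[0,0.3,2.6],-0.005],[[0,0.3,3.7],-0.005],[[0,0.3,4.7],-0.005],[[0,0.3,5.4],-0.005],[[0,0.3,5.8],-0.005],[[0,0.3,6],-0.005],[[0,0.3,6.1],-0.005],[[0,0.3,6.1],-0.005]]'
```

```text
time_s: 20.8
eef_pos: [0.4922, 0.3058, 0.0698]
tcp_rot: [-0.383, 3.118, 0.0]
wrist_force: [0.1, 1.2, -1.1]
grip_width: 0.189
```

```bash
python3 -m handwheel '[[[0,0,0],0],[[0,0,0],0],[[0,0,0],0],[[0,0,0],0],[[0,0,0],0],[[0,0,0],0],[[0,0,0],0],[[0,0,0],0],[[0,0,-1],0],[[0,0,-3],0],[[0,0,-6],0],[[0,0,-10],0],[[0,0,-12],0],[[0,0,-12],0]]' -1
python3 - <<'E'
from h import *
a=get_image("scene");C=cloud(a)
for n in("scoop","scoop_pan","scoop_grip"): print(n,[(np.round(d["at"],3).tolist(),round(d["p"],2)) for d in find_in(a,n)[:2]])
m=(C[...,0]>.4)&(C[...,0]<.6)&(C[...,1]>.24)&(C[...,1]<.38)&(C[...,2]>.105)&(C[...,2]<.14)
P=C[m]; print("handle top",len(P),P.mean(0),P.max(0))
t=np.radians(82.8)
go(.5412,-.3488,.2,82.8+90)
go(.5412,-.3488,.2,82.8-90)
E
```

```text
time_s: 22.2
eef_pos: [0.493, 0.3063, 0.1933]
tcp_rot: [-0.382, 3.113, 0.003]
wrist_force: [0.5, 0.3, -0.8]
grip_width: 1.0
scoop [([0.52, 0.311, 0.013], 0.88)]
scoop_pan [([0.519, 0.311, 0.015], 0.72)]
scoop_grip [([0.519, 0.312, 0.016], 0.89)]
handle top 136 [0.48900034 0.30751967 0.11813169] [0.49833898 0.31679222 0.1280199 ]
shift cm [ 11.01 -64.69  -1.09] turn -1.201 q6 -1.37 tcp [0.4916 0.3055 0.1887] head 104.0 tilt 0.09 w 1.004 t 22.4 F [-0.1  0.   0.6]
shift cm [ 11.01 -64.69  -1.09] turn 1.941 q6 -1.37 tcp [0.4916 0.3055 0.1887] head 104.0 tilt 0.09 w 1.004 t 22.4 F [-0.1  0.   0.6]
```

The scoop stands upright in the bank again and is released. Now to the tray handle.

```bash
python3 -m handwheel '[[[0.2,-1,-0.5],0.03],[[0.6,-4,-1],0.12],[[1.4,-8,-1],0.24],[[2,-12,-1],0.36],[[2.7,-16,-1],0.48],[[3.4,-20,-1],0.6],[[4.1,-24,-1],0.72],[[4.8,-28,-1],0.84],[[5.4,-32,-1],0.96],[[6.1,-36,-1],1.08],[[6.8,-40,-1],1.2],[[7.5,-44,-1],1.32],[[8.2,-48,-1],1.44],[[8.9,-52,-1],1.56],[[9.5,-56,-1],1.68],[[10.2,-60,-1],1.8],[[10.7,-63,-1],1.89],[[11,-64.6,-1],1.94],[[11,-64.6,-1],1.94],[[11,-64.6,-1],1.94]]' -1
python3 - <<'E'
from h import *
w=get_image("wrist");C=cloud(w)
P=C[(C[...,0]>.42)&(C[...,0]<.66)&(C[...,1]>-.47)&(C[...,1]<-.22)&(C[...,2]>.1)&(C[...,2]<.12)]
print("bar (wrist)",len(P),rect(P) if len(P)>5 else 0)
go(.5415,-.3475,.082,-7.2)
E
```

```text
time_s: 24.4
eef_pos: [0.5409, -0.3475, 0.199]
tcp_rot: [-2.355, -2.077, 0.0]
wrist_force: [-0.3, 0.2, 0.1]
grip_width: 0.997
bar (wrist) 4660 (array([ 541.9, -341.7]), array([152.7,  18. ]), 82.8)
shift cm [-0.06  0.06 11.73] turn 0.001 q6 -0.55 tcp [ 0.5411 -0.347   0.1993] head -7.1 tilt 0.07 w 1.0 t 24.45 F [-0.1 -0.4 -0.3]
```

```bash
python3 -m handwheel '[[[0,0,0.5],0],[[0,0.05,2],0],[[0,0.05,4],0],[[0,0.05,6],0],[[0,0.05,8],0],[[0,0.05,9.7],0],[[0,0.05,10.9],0],[[0,0.05,11.5],0],[[0,0.05,11.7],0],[[0,0.05,11.7],0],[[0,0.05,11.7],0]]' -1
python3 -c "
from h import *
go(.5415,-.3475,.082,-7.2)"
```

```text
time_s: 25.55
eef_pos: [0.5423, -0.3479, 0.0833]
tcp_rot: [2.355, 2.078, 0.0]
wrist_force: [-0.4, 0.4, 0.1]
grip_width: 0.998
shift cm [ 0.03 -0.08  0.13] turn 0.001 q6 -0.55 tcp [ 0.5423 -0.3479  0.0833] head -7.2 tilt 0.06 w 0.998 t 25.55 F [-0.4  0.4  0.1]
```

```bash
python3 -m handwheel '[[[0,0,0],0],[[0,0,0],0],[[0,0,0],0],[[0,0,0],0],[[0,0,0],0],[[0,0,0],0],[[0,0,0],0],[[0,0,0],0],[[0,0,0],0],[[0,0,0],0],[[0,0,0],0],[[0,0,0],0],[[0,0,0],0],[[0,0,0],0],[[0,0,0],0]]' 1
python3 -c "
from h import *
go(.616,-.0127,.25,-7.2)"
```

```text
time_s: 27.05
eef_pos: [0.5419, -0.3477, 0.0826]
tcp_rot: [-2.356, -2.078, 0.0]
wrist_force: [-3.3, 1.1, 1.7]
grip_width: 0.189
shift cm [ 34.16   3.17 -16.74] turn 0.001 q6 -0.55 tcp [ 0.5419 -0.3477  0.0826] head -7.2 tilt 0.03 w 0.189 t 27.05 F [-3.3  1.1  1.7]
```

```bash
python3 -m handwheel '[[[0,0,-0.1],0],[[0,0,-0.3],0],[[0,0,-0.6],0],[[0,0,-1.1],0],[[0,0,-1.8],0],[[0,0,-2.7],0],[[0,0,-3.8],0],[[0,0,-5],0],[[0,0,-6.3],0],[[0,0,-7.7],0],[[0,0,-9.1],0],[[0,0,-10.4],0],[[0,0,-11.5],0],[[0,0,-12.4],0],[[0,0,-13.1],0],[[0,0,-13.6],0],[[0,0,-13.9],0],[[0,0,-14],0],[[0,0,-14],0],[[0,0,-14],0]]'
cat >> h.py <<'E'
def tray(cam):
    a=get_image(cam); C=cloud(a); s=state(); M=R.from_rotvec(s["tcp_rot"]).as_matrix()
    tx=M[:,1]; ty=-M[:,0]*-1  # tray x = tool y; tray y = +-tool x
    o=s["eef_pos"]+[0,0,-.0826]
    if np.cross(tx,ty)[2]<0: ty=-ty
    Q=np.stack([(C-o)@tx,(C-o)@ty,(C-o)[...,2]],-1)
    m=(abs(Q[...,1])<.058)&(Q[...,0]>-.09)&(Q[...,0]<-.02)
    fl=m&(abs(Q[...,2]-.008)<.012); P=Q[fl]
    if len(P)>50:
        A=np.c_[P[:,:2],np.ones(len(P))]; k=np.linalg.lstsq(A,P[:,2],rcond=None)[0]; r=P[:,2]-A@k
        g=abs(r)<.004; k=np.linalg.lstsq(A[g],P[g,2],rcond=None)[0]
        print(cam,"floor slope deg",np.degrees(k[:2]).round(2),"z mm",round(k[2]*1000,1),len(P))
    b=m&(Q[...,2]>.016)&(Q[...,2]<.04)
    n,l,st,ce=cv2.connectedComponentsWithStats(b.astype(np.uint8))
    for i in range(1,n):
        if st[i][4]>12: print("marble blob",st[i][4],ce[i].round(),"tray mm",(Q[l==i].mean(0)*1000).round())
    return a
E
python3 - <<'E'
from h import *
tray("top");tray("scene")
go(.616,-.0127,.222,-7.2)
E
```

```text
time_s: 29.05
eef_pos: [0.5419, -0.3476, 0.2222]
tcp_rot: [-2.355, -2.078, 0.0]
wrist_force: [0.5, 0.6, -5.1]
grip_width: 0.19
top floor slope deg [ 0.11 -0.13] z mm 9.7 678
marble blob 51 [482. 254.] tray mm [-66.  13.  26.]
scene floor slope deg [-0.33 -0.44] z mm 6.9 333
marble blob 84 [233. 126.] tray mm [-62.   3.  22.]
shift cm [34.16  3.17  0.04] turn 0.001 q6 -0.55 tcp [ 0.5419 -0.3477  0.2223] head -7.2 tilt 0.03 w 0.186 t 29.15 F [-0.  0. -6.]
```

```bash
python3 -m handwheel '[[[0.1,0,0],0],[[0.35,0.05,0],0],[[0.8,0.1,0],0],[[1.4,0.15,0],0],[[2.1,0.2,0],0],[[3.1,0.3,0],0],[[4.2,0.4,0],0],[[5.4,0.5,0],0],[[6.9,0.65,0],0],[[8.5,0.8,0],0],[[10.1,0.95,0],0],[[11.6,1.1,0],0],[[12.8,1.2,0],0],[[13.9,1.3,0],0],[[14.9,1.4,0],0],[[15.6,1.45,0],0],[[16.2,1.5,0],0],[[16.7,1.55,0],0],[[17,1.6,0],0],[[17.1,1.6,0],0]]' && python3 -m handwheel '[[[0.1,0,0],0],[[0.35,0.05,0],0],[[0.8,0.1,0],0],[[1.4,0.15,0],0],[[2.1,0.2,0],0],[[3.1,0.3,0],0],[[4.2,0.4,0],0],[[5.4,0.5,0],0],[[6.9,0.65,0],0],[[8.5,0.8,0],0],[[10.1,0.95,0],0],[[11.6,1.1,0],0],[[12.8,1.2,0],0],[[13.9,1.3,0],0],[[14.9,1.4,0],0],[[15.6,1.45,0],0],[[16.2,1.5,0],0],[[16.7,1.55,0],0],[[17,1.6,0],0],[[17.1,1.6,0],0]]'
python3 - <<'E'
from h import *
a=tray("scene");tray("top")
save(a,"final.png",(120,60,480,360),2)
go(.616,-.0127,.222,-7.2)
E
```

```text
time_s: 31.15
eef_pos: [0.5793, -0.1799, 0.2226]
tcp_rot: [2.356, 2.078, 0.0]
wrist_force: [0.2, -0.0, -5.7]
grip_width: 0.186
time_s: 33.15
eef_pos: [0.6165, -0.0123, 0.2226]
tcp_rot: [2.356, 2.078, 0.0]
wrist_force: [0.1, 0.1, -4.5]
grip_width: 0.194
scene floor slope deg [-0.29 -0.03] z mm 6.8 555
marble blob 108 [287. 187.] tray mm [-63.   6.  23.]
shift cm [-0.03 -0.04  0.06] turn 0.001 q6 -0.0 tcp [ 0.6164 -0.0125  0.2226] head -7.2 tilt 0.0 w 0.184 t 33.25 F [ 0.2 -0.2 -3.8]
```

View pics/final.png

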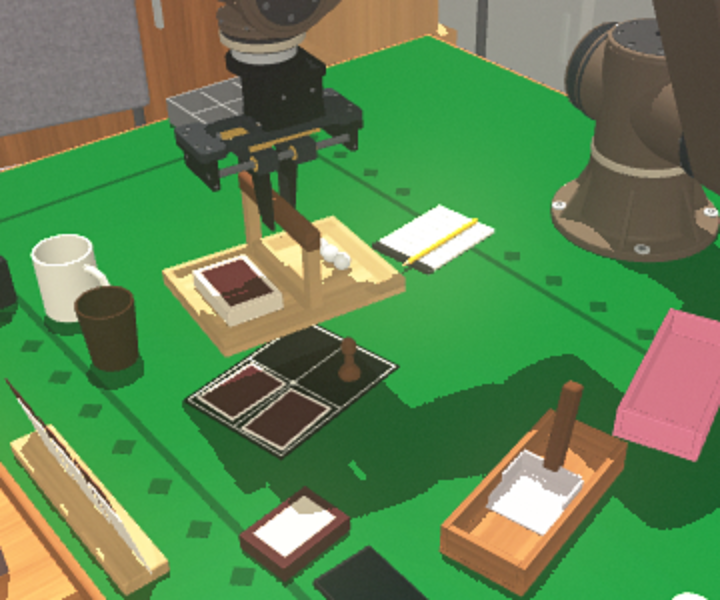

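The tray is held level over the mat with the marbles in the well at (330,250)–(343,262). The scoop stands in the bank at (540,480) and the pawn is undisturbed. I'll let it settle briefly and hand in.

```bash
python3 -m handwheel '[[[0,0,0],0],[[0,0,0],0],[[0,0,0],0],[[0,0,0],0],[[0,0,0],0]]' && python3 -c "
from h import *
print(hand_in())"
```

```text
time_s: 33.75
eef_pos: [0.6164, -0.0125, 0.2226]
tcp_rot: [2.356, 2.078, 0.0]
wrist_force: [-0.5, 0.5, -5.3]
grip_width: 0.188
the job is handed in; nothing more can be done
None
```

The job is handed in at 33.75 s, with the tray held over the playmat; the hand-in reports no verdict. I scooped all three marbles, set them down in the tray's well and stood the scoop back in the bank. The tool can't tilt, so I got the marbles out by reversing the pan sharply from under them.

**Last checks:**
- **Tray position:** the gripper is within about 1 mm of the measured playmat centre. The underside is about 14 cm up, worked out from the gripper height.
- **Tray level:** the last fitted floor slope was about 0.3° or less, and the arm was still.
- **Marbles:** at least two are clearly visible in the well after the carry. The third is probably hidden behind the others; all three were there before the lift.
- **Scoop and surroundings:** the scoop stands released in the bank. The pawn, mug, dice cup, card box and phone show no sign of having moved. The chips were mostly out of the last crop, so I didn't check them.

**What failed or disagreed:**
- My first move command was refused for bad syntax, and nothing moved.
- The top camera gave no reading of the tray at the end, as the arm probably blocked it, so the final level and marble checks rest on the scene camera alone.
- The two cameras differed by about 5 mm on where the tray handle was, but the grasp still closed properly on the bar.

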